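Pack a drained injector in its transport case and lock the lid with the turnbutton

ROBOT

A 6-joint arm with a two-finger parallel gripper is mounted at the origin on a cart in front of the work surface, level with it; the furniture and walls round the work are solid. World frame = base frame: x ahead of the robot, y to its left, z up, the work surface at z = 0. Lengths are in mm, angles in rad, forces in N, time in s.
With the tool pointing down it reaches from about 275 to 1000 mm from the base axis. Payload 8.4 kg.
Tool frame: the origin (TCP) lies between the finger pads; the fingertips stand 22 mm ahead of it and the grasp point (between the pads) lies 3 mm ahead of it (r.nose_length is the z of the fingertips in the tool frame, in mm); z points along the fingers, y is the line along which they close (so a half turn about z gives the same grasp; the last joint's range is limited). The gripper opens to 85 mm and grips with 20 to 120 N. Pads are 22 mm wide; open, the fingers measure 114 mm over their backs; the gripper's body (76 mm by 85 mm) begins 54 mm behind the grasp point. The pads swing forward as they close: fully open they stand 13 mm farther back than shut.
Start: joints at [-0.002, 0.353, 1.633, -0, 1.155, -0.002], TCP at [625.002, -0, 253.281] pointing down, gripper open.
Joint ranges: [-2.63, 2.63], [-0.92, 2.1], [0.06, 2.66], [-1.3, 4.44], [0, 2.69], [-3.02, 3.02]. Speed limits (rad/s): [2.22, 2.22, 2.79, 3.14, 3.14, 3.14].

INTERFACE

Orientations are given as [roll, pitch, yaw] about the fixed x, y, z axes, in that order (R = Rz(yaw) Ry(pitch) Rx(roll)).
In Python, from rig import r gives the robot as it stands.
- The arm moves only by the shell command python3 steer.py 'ROWS' [FORCE]. ROWS is a JSON list that holds a single list of rows (three levels of brackets), with 1 to 5 rows, each of 7 numbers: a rotation vector rx, ry, rz in units of 0.25 rad, then dx, dy, dz in cm, then the opening from 0.0 (shut) to 1.0 (fully open); each row shifts and turns the commanded pose from where the row before left it, along the tool's axes as they then stand; what a row does not reach is not made up. A row lasts 1/12 s, in which the tool goes at most 41.7 mm and 0.125 rad, less where a joint would pass 70% of its speed; a pose out of reach is approached as far as the arm can. The fingers move at their own pace and stop on an object; FORCE is the grip in N (left out, the last holds). Time passes only in rows, so rows that do not move let the fingers close. It prints the time, the measured TCP pose, the force, the opening and the grip force at its end. Input that does not fit is refused with a message, and nothing moves.
- r.sense(): the state, without advancing time (a new reading comes with each control period).
- r.grab_frame(name): name is "scene" or "side" or "wrist"; returns the picture (384x512x3 uint8, red, green, blue); there is no depth.
- r.camera_params(name): a dict with "fx", "fy", "cx", "cy" (pixels), "dist_coeffs" ([k1, k2, p1, p2, k3] as OpenCV has them; the pictures are not rectified), "rvec" (rotation vector, rad) and "tvec" (3), from world to camera coordinates, as OpenCV has them. Camera axes: x right, y down, z forward; pixel columns grow to the right and rows downward; lengths in mm; the calibration is good to about 2 mm. A picture is of the moment at which its call begins: read the wrist's pose just before it. camera_params takes no time and is no camera call; for the wrist camera it gives the pose at the moment of the call.
- r.sign_off(): hands the job in; it is judged then, once.
The state is a dict: "clock": time; "qpos": joint angles; "qvel": joint speeds; "joint_efforts": joint torques, N m; "eef_pos": TCP position; "tcp_rot": TCP orientation; "contact_force": force on the tool from outside, world axes, zero at the start; "wrist_torque": the same for the moment, N m; "opening": opening from 0.0 (shut) to 1.0 (fully open); "grasp_force": force on a finger pad.
Only numpy, scipy, OpenCV 4.12 (cv2) and the standard library are available. Lean on these libraries where they do the work, as an engineer would, in place of code of your own. Each camera call takes 0.05 s, during which the arm holds its last target. There are 200 camera calls.

TASK

Pack the injector that stands draining, nozzle down, in the grey block: lift it out, lay it down on its side on the open worktop and let go, then take it again across the waist and lay it level in the aluminium case, nozzle end in the narrow saddle. Close the lid over it and turn the turnbutton across the lid's wedge until it stops, so that the lid is drawn down shut against its sprung pad. Leave the other things on the bench where they are.

Things in the scene. Friction and masses are not known exactly. Their poses are not given: they have to be found in the camera images.
- injector: Fuel injector, 154 mm long, 0.38 kg. Long axis: its y (head -y, nozzle +y), through x=-5, z=12 mm of its frame; origin mid-length, on the underside when lying. It starts standing nozzle down in the drain stand's middle hole, its main hexagon resting on the block's top, two of that hexagon's flats facing the stand's +x and -x. A thin side stub near the waist is not solid.
- injector_hex (a point): On the axis in the main hexagon, at y=3 mm. Hexagon 24 mm across flats, 27 mm across corners, y=-6 to 24; at the start its lower end is at the block's top, so this point is 21 mm above it. Lying on its flats the axis is 12 mm above the worktop; laid on a corner it rolls 30 degrees to a flat.
- injector_waist (a point): On the axis, mid-waist (y=-21.5 mm). Waist: round, 20.4 mm across, y=-36 to -6. Headward of it: collar, a hexagon like the main one, y=-54 to -36; head rod, 21 mm across, to y=-77, with the connector block on one side (the injector's +z), 12 mm wide, y=-74 to -58, reaching 18 mm out from the axis.
- injector_nozzle (a point): Tip of the nozzle, on the axis (y=+77 mm). Nozzle 8 mm across, y=56 to 77; behind it the shoulder rod, 17 mm across, y=24 to 56.
- drain_stand: Fixed drain stand: grey plastic block 140 x 66 mm (x, y), top 62.5 mm above the worktop, in a steel drip pan 170 x 100 mm with a 12 mm rim; three 20 mm through holes in a row along its x, 42 mm apart, the middle one at its centre. Origin: centre of the underside. The worktop between it and the case, 0.45 to 0.6 m ahead of the robot, is clear.
- case: Fixed aluminium transport case, open on top, outside 120 x 192 x 66 mm (x, y, z), walls 4 mm, floor 5 mm; origin: centre of the underside. Lid hinge along the +x long side, turnbutton on the -x long side. The space inside is 112 mm wide.
- cradle (a point): On the cradle's axis, mid-case (case x=0, y=0, z=32 mm); axes as the case. Two black 90 degree V saddles, tops at z=34: a narrow one (44 mm wide, y=32 to 48) for the shoulder rod, a wide one (60 mm, y=-52 to -40) for the collar. Seated: injector y = case y, mid-length within 6 mm of y=0, axis at z=32 mm, in any roll.
- lid (a joint): Lid hinge, rad: 0 shut, 2.05 fully open (leaning back past upright), where it stays. Damped; it falls shut slowly by itself once below about 1.5. A sprung rubber pad under it meets the packed injector's shoulder rod over the narrow saddle, so the lid rests at about 0.05, front edge some 6 mm proud, until the turnbutton draws it down.
- lid_hinge (a point): Middle of the lid's hinge line, 60 mm behind (+x) the case's centre, 66.5 mm above its underside; the line runs along the case's y.
- lid_edge (a point): Middle of the lid's free edge, outer face, 122 mm from the hinge line. Lid: plate 192 mm along y, 5 mm thick. On its outer face at this edge sits a steel wedge, 24 mm deep: flat, 9 mm high, for 12 mm either side of the middle, then sloping down to nothing at y=+40 mm.
- turnbutton (a joint): Turnbutton on an upright pin 76 mm in front (-x) of the case's centre, rad, growing clockwise seen from above: 0 along the case's y (off the lid), 1.571 across the lid's wedge at its stop (locked). It stays where it is left; turning takes up to about 0.2 N m as it climbs the wedge.
- turnbutton_grip (a point): On the turnbutton's pin, mid-height of its upright grip fin, 99 mm above the worktop. Fin 10 mm thick, 56 mm long along the bar, 88 to 110 mm above the worktop; the bar beneath is 80 x 12 x 8 mm. The point's y axis runs along the bar.
- black_ring: Bystander: loose black ring, 36 mm across, 12 mm high; leave alone.
- brass_filter: Bystander: loose brass filter cap, 32 mm across, 34 mm high; leave alone.
- glue_bottle: Bystander: loose small upright bottle, 30 mm across, 90 mm high; leave alone.
- tee_fitting: Bystander: loose tee fitting, 67 mm long, 48 mm high; leave alone.
- marker: Bystander: loose marker pen, 86 mm long, 12 mm high; leave alone.

How it is judged (in metres and radians):
On the way, in this order (a step that is already met when the one before it is completed fails the run):
1. the injector lies on the worktop outside the case, let go (height (world z) of injector_hex below 0.022 m and height (world z) of injector_nozzle below 0.03 m and linear speed of injector below 0.05 m/s and contact force between injector and the fingers below 0.1 N), for 0.2 s.
2. the injector lies in the cradle of the case, let go (horizontal distance between injector_waist and case below 0.034 m and height (world z) of injector_waist between 0.027 and 0.039 m and y of injector_nozzle in the frame of case between 0.066 and 0.09 m and angle between the y axis of injector and the y axis of case, either way round below 0.1 rad and contact force between injector and the fingers below 0.1 N), for 0.2 s.
3. the lid is down on the packed injector, the turnbutton not yet turned over it (horizontal distance between injector_waist and case below 0.034 m and height (world z) of injector_waist between 0.027 and 0.039 m and y of injector_nozzle in the frame of case between 0.066 and 0.09 m and angle between the y axis of injector and the y axis of case, either way round below 0.1 rad and value of joint lid below 0.15 rad and value of joint turnbutton below 0.6 rad), for 0.1 s.
At the end, for the whole second after the job is handed in: The injector lies at rest in both saddles of the case: axis at the waist 27 to 39 mm above the worktop, within 0.1 rad of the case's length, nozzle tip 66 to 90 mm from the case's middle on its +y side; the lid is shut to 0.025 rad and the turnbutton turned beyond 1.40 rad across it (all of step 2 and value of joint lid below 0.025 rad and value of joint turnbutton above 1.4 rad and linear speed of injector below 0.02 m/s); the robot touches nothing.
It fails at once if a bystander is pushed more than 30 mm (distance of any of black_ring, brass_filter, glue_bottle, tee_fitting, marker from where it was at the start of the episode above 0.03 m).
It also fails if it takes over 69 s, if anything falls off the work surface, if the arm or the gripper's body presses on something with over 40 N, if the wrist force passes 120 N, or if a joint passes its speed limit or range.

## Working session

There is one attempt and no reset: what is moved stays moved. The work goes in short steps, Python scripts to look and compute and a shell command to move; the robot and the scene stay as the last step left them, time stands still between calls to the robot, and variables do not carry over. Pictures are saved under pics/ and viewed, at most 10 in all, crops included, and the job is handed in when it is done.

```bash
ls; mkdir -p pics; cat > h.py <<'E'
import numpy as np, cv2
from rig import r
from scipy.spatial.transform import Rotation as R
def cam(n):
    p=r.camera_params(n); K=np.array([[p['fx'],0,p['cx']],[0,p['fy'],p['cy']],[0,0,1.]])
    return K,np.array(p['dist_coeffs'],float),np.array(p['rvec'],float).reshape(3),np.array(p['tvec'],float).reshape(3)
def ray(n,uv,c=None):
    K,d,rv,t=c or cam(n); M=R.from_rotvec(rv).as_matrix()
    u=cv2.undistortPoints(np.array(uv,float).reshape(-1,1,2),K,d).reshape(-1,2)
    return -M.T@t,(np.c_[u,np.ones(len(u))])@M
def atz(n,uv,z,c=None):
    o,d=ray(n,uv,c); return o+d*((z-o[2])/d[:,2])[:,None]
def proj(n,P,c=None):
    K,d,rv,t=c or cam(n); return cv2.projectPoints(np.array(P,float).reshape(-1,3),rv,t,K,d)[0].reshape(-1,2)
def snap(n,f,s=1,crop=None):
    im=r.grab_frame(n)
    if crop: im=im[crop[1]:crop[3],crop[0]:crop[2]]
    cv2.imwrite('pics/'+f,cv2.resize(im[:,:,::-1],None,fx=s,fy=s,interpolation=cv2.INTER_CUBIC))
    return im
E
python3 - <<'E'
from h import *
for n in('scene','side','wrist'):
    K,d,rv,t=cam(n); print(n,K[0,0],ray(n,[[256,192]])[0],ray(n,[[256,192]])[1],d)
    snap(n,n+'0.png',1.5)
print(r.sense())
E
```

```text
pics
rig.py
steer.py
scene 490.76142671338823 [ -161.39300184 -1203.02230451   746.70759727] [[ 0.49263746  0.74248196 -0.45390974]] [-0.12074481  0.          0.          0.          0.        ]
side 367.72901761085257 [ 384.23621372 -980.11636453  515.14945522] [[ 0.15843216  0.87248758 -0.46228837]] [0.02295514 0.         0.         0.         0.        ]
wrist 271.33715711727365 [625.15269861  65.50367471 373.43743617] [[-0.005345   -0.25889863 -0.96589895]] [-0.00225822  0.          0.          0.          0.        ]
{'clock': 0.15, 'qpos': array([-2.41115066e-03,  3.53512858e-01,  1.63396208e+00, -1.21347049e-05,
        1.15522937e+00, -2.41573514e-03]), 'qvel': array([-0.00021351, -0.00097454, -0.00268678,  0.00027683,  0.00181384,
       -0.00092796]), 'joint_efforts': array([-7.39769093e-04, -6.05638933e+01, -3.42338884e+01, -2.29960733e-05,
        6.16452831e-03, -4.00942213e-05]), 'eef_pos': array([ 6.24649362e+02, -9.68266383e-03,  2.52719794e+02]), 'tcp_rot': array([-3.14048097e+00,  8.41093098e-06,  1.57080582e+00]), 'contact_force': array([-0.0318004 , -0.32697756,  0.25946285]), 'wrist_torque': array([ 0.01762708,  0.02487001, -0.01646692]), 'grasp_force': 0.0, 'opening': 0.9981860661633374}
```
View pics/scene0.png

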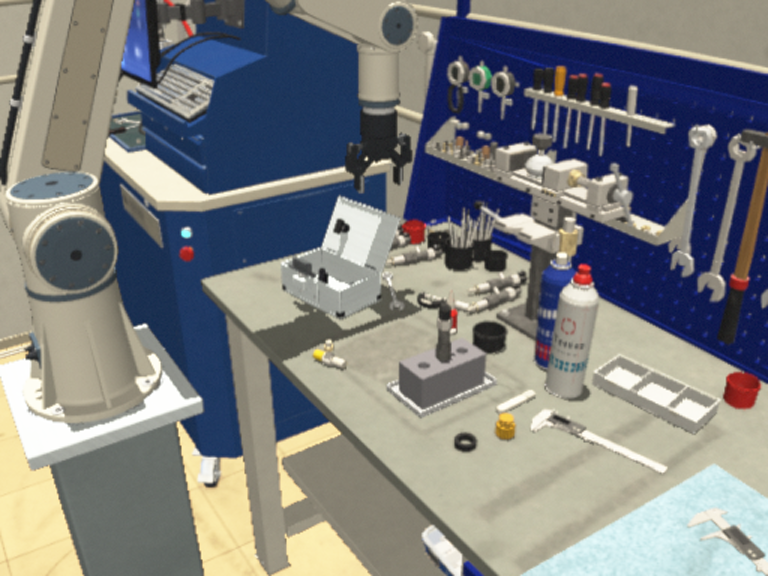

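View pics/side0.png

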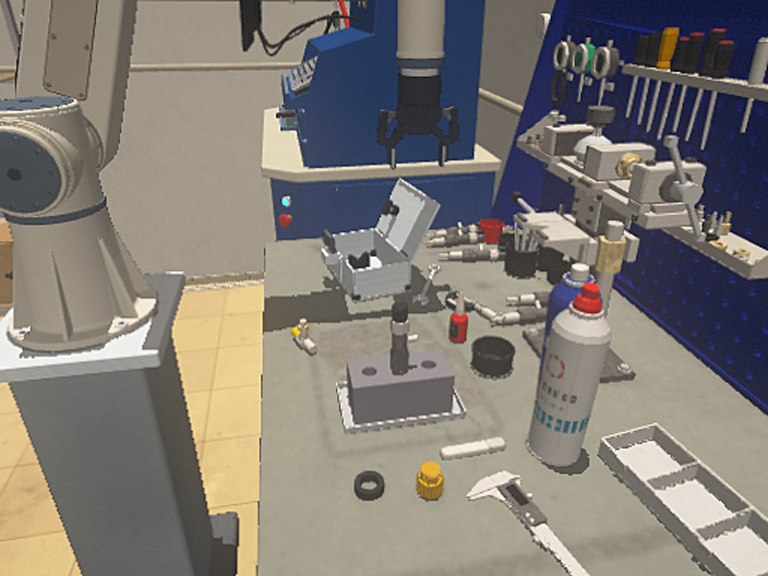

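View pics/wrist0.png

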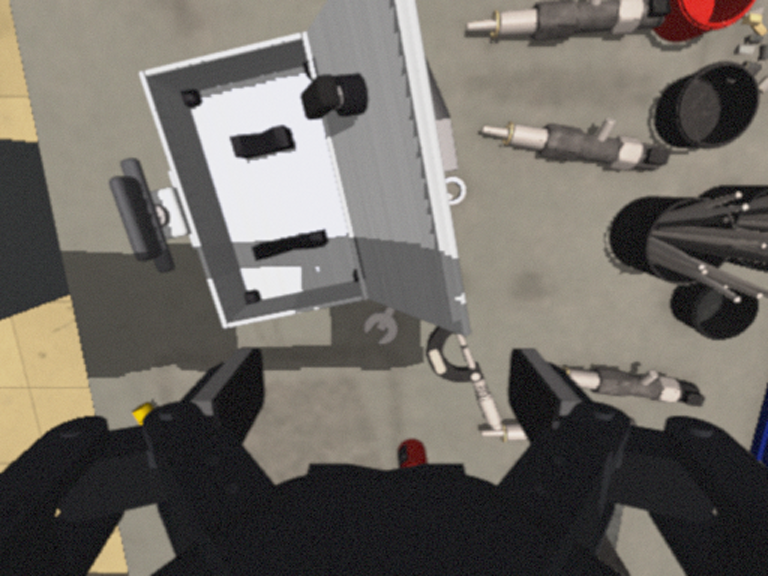

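The scene view shows the stand with the injector at about (445,360), the case behind it at (340,265), and the bystanders around them. In the wrist view the case rim corners are at about (142,73), (225,325), (365,298) and (305,33), with the narrow saddle at +y. I'll zoom in to measure these properly.

```bash
python3 - <<'E'
from h import *
a=r.grab_frame('scene'); b=r.grab_frame('side'); 
for n,i in(('a',a),('b',b)): cv2.imwrite(f'pics/raw_{n}.png',i[:,:,::-1])
A=cv2.resize(a[195:275,250:340],None,fx=4.4,fy=4.4,interpolation=cv2.INTER_CUBIC)
B=cv2.resize(b[190:290,220:320],None,fx=3.96,fy=3.96,interpolation=cv2.INTER_CUBIC)
H=max(A.shape[0],B.shape[0]); C=np.zeros((H,A.shape[1]+B.shape[1]+4,3),np.uint8)
C[:A.shape[0],:A.shape[1]]=A; C[:B.shape[0],A.shape[1]+4:]=B
print(A.shape,B.shape,C.shape); cv2.imwrite('pics/c1.png',C[:,:,::-1])
# case from wrist
px=np.array([[142,73],[225,326],[365,298],[305,33]])/1.5
P=atz('wrist',px,66); print(P.round(1)); 
for i in range(4): print(np.linalg.norm(P[i]-P[(i+1)%4]).round(1))
print(atz('side',[[400/1.5,373/1.5]],62.5))
print('bottle',atz('side',[[305,228]],0),'marker',atz('side',np.array([[445,455],[503,445]])/1.5,6),'brass',atz('side',[[286,330]],0),'tee',atz('side',[[203,228]],20))
E
```

```text
(352, 396, 3) (396, 396, 3) (396, 796, 3)
[[457.6 136.   66. ]
 [496.  -48.6  66. ]
 [608.8 -25.1  66. ]
 [570.9 160.3  66. ]]
188.5
115.2
189.2
115.9
[[ 515.35835265 -377.36602287   62.5       ]]
bottle [[ 647.39610684 -226.33747447    0.        ]] marker [[ 551.87921762 -480.8726516     6.        ]
 [ 629.97614861 -477.41245024    6.        ]] brass [[ 517.71643068 -533.10721633    0.        ]] tee [[ 391.67431927 -208.9344898    20.        ]]
```

View pics/c1.png

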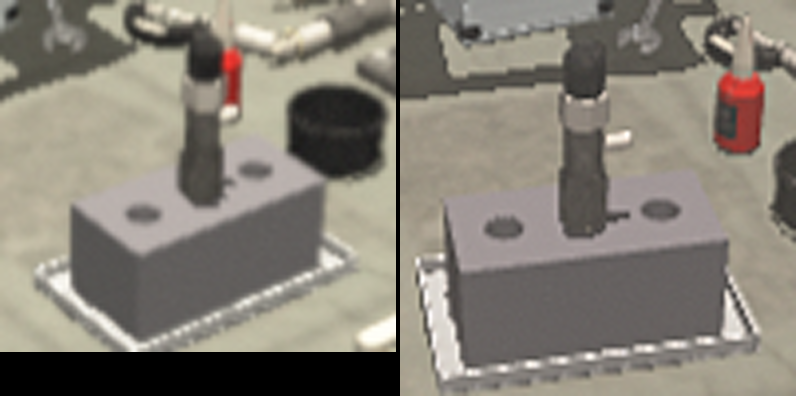

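The stand and the upright injector are clear in both crops. In the scene crop the top corners are at (73,207), (143,250), (322,183) and (262,138). I'll fit the stand pose from the corners and holes.

```bash
python3 - <<'E'
from h import *
from scipy.optimize import least_squares
S=np.array([[73,207],[143,250],[322,183],[262,138],[143,213],[256,170]])/4.4+[250,195]
D=np.array([[43,202],[58,270],[325,240],[300,173],[104,228],[260,210]])/3.96+[220,190]
M=np.array([[-70,33],[-70,-33],[70,-33],[70,33],[-42,0],[42,0]],float)
cs,cd=cam('scene'),cam('side')
def pts(p):
    c,s=np.cos(p[2]),np.sin(p[2]); return np.c_[M@np.array([[c,s],[-s,c]])+p[:2],np.full(6,62.5)]
for sel in('ab','a','b'):
  f=lambda p:np.concatenate([(proj('scene',pts(p),cs)-S).ravel()*('a' in sel),(proj('side',pts(p),cd)-D).ravel()*('b' in sel)])
  o=least_squares(f,[515,-377,0.]); print(sel,o.x.round(3),np.abs(o.fun).max().round(2))
# injector head top in each: axis point z=163.5
print(atz('scene',[[206/4.4+250,30/4.4+195]],163.5),atz('side',[[185/3.96+220,45/3.96+190]],163.5))
E
```

```text
ab [ 5.17130e+02 -3.65089e+02 -5.00000e-03] 1.82
a [ 5.18711e+02 -3.63424e+02  3.00000e-03] 1.5
b [ 5.16623e+02 -3.65927e+02 -1.20000e-02] 1.29
[[ 526.41820995 -352.15829325  163.5       ]] [[ 518.27454682 -359.699556    163.5       ]]
```

Careful with the scale: shifts go in cm and turns go in units of 0.25 rad. That gives: -36 mm is -3.6, -8 mm is -0.8.

```bash
python3 steer.py '[[[0, 0, 0, -3.6, -0.8, 0, 1], [0, 0, 0, -3.6, -0.8, 0, 1], [0, 0, 0, -3.6, -0.8, 0, 1], [0, 0, 0, -3.6, -0.8, 0, 1], [0, 0, 0, -3.6, -0.8, 0, 1]]]'; python3 steer.py '[[[0, 0, 0, -3.6, -0.8, 0, 1], [0, 0, 0, -3.6, -0.8, 0, 1], [0, 0, 0, -3.6, -0.8, 0, 1], [0, 0, 0, -3.6, -0.8, 0, 1], [0, 0, 0, -3.6, -0.8, 0, 1]]]';  python3 steer.py '[[[0, 0, 0, -3.6, -0.8, 0, 1], [0, 0, 0, -3.6, -0.8, 0, 1], [0, 0, 0, -3.6, -0.8, 0, 1], [0, 0, 0, -3.2, -0.4, 0, 1], [0, 0, 0, 0, 0, 0, 1]]]'; python3 steer.py '[[[0, 0.48, 0, 0, 0, 0, 1], [0, 0.48, 0, 0, 0, 0, 1], [0, 0.48, 0, 0, 0, 0, 1], [0, 0.48, 0, 0, 0, 0, 1], [0, 0.48, 0, 0, 0, 0, 1]]]'; python3 -c "
from h import *
print(r.sense()['qpos'].round(3),r.sense()['eef_pos'])"
```

```text
clock: 0.67
eef_pos: [584.4, -181.5, 253.3]
tcp_rot: [-3.142, 0.0, 1.571]
contact_force: [1.1, -0.1, 0.8]
opening: 0.997
grasp_force: 0.0
clock: 1.08
eef_pos: [544.3, -361.7, 253.3]
tcp_rot: [3.142, -0.0, 1.571]
contact_force: [1.0, -0.6, -0.4]
opening: 0.996
grasp_force: 0.0
clock: 1.5
eef_pos: [515.2, -505.6, 252.8]
tcp_rot: [-3.141, 0.002, 1.567]
contact_force: [0.7, 0.9, -0.6]
opening: 1.002
grasp_force: 0.0
clock: 1.92
eef_pos: [517.2, -500.2, 254.4]
tcp_rot: [3.14, -0.605, 1.572]
contact_force: [0.1, 0.1, 0.0]
opening: 0.999
grasp_force: 0.0
[-0.924  0.767  1.067  0.36   1.796 -0.932] [ 517.20724243 -500.22261875  254.35780979]
```

To row units: 0.12 rad is 0.48.

```bash
python3 steer.py '[[[0, 0.48, 0, 0, 0, 0, 1], [0, 0.48, 0, 0, 0, 0, 1], [0, 0.48, 0, 0, 0, 0, 1], [0, 0.48, 0, 0, 0, 0, 1], [0, 0.48, 0, 0, 0, 0, 1]]]'; python3 steer.py '[[[0, 0.48, 0, 0, 0, 0, 1], [0, 0.48, 0, 0, 0, 0, 1], [0, 0.48, 0, 0, 0, 0, 1], [0, 0.044, 0, 0, 0, 0, 1], [0, 0, 0, 0, 0, 0, 1]]]';python3 -c "
from h import *
print(r.sense()['qpos'].round(3),R.from_euler('xyz',r.sense()['tcp_rot']).as_matrix().round(3))"
```

```text
clock: 2.33
eef_pos: [516.8, -500.5, 253.3]
tcp_rot: [3.141, -1.205, 1.572]
contact_force: [0.6, 1.6, -1.0]
opening: 1.001
grasp_force: 0.0
clock: 2.75
eef_pos: [517.0, -499.4, 250.0]
tcp_rot: [-0.902, -1.567, -0.669]
contact_force: [-0.1, -0.5, 0.1]
opening: 1.0
grasp_force: 0.0
[-1.01   1.22   0.737  1.035  2.474 -0.646] [[ 0.003  1.     0.   ]
 [-0.002 -0.     1.   ]
 [ 1.    -0.003  0.002]]
```

To row units: -35 mm is -3.5.

```bash
python3 steer.py '[[[0, 0, 0, -3.5, 0, 0, 1], [0, 0, 0, -3.5, 0, 0, 1], [0, 0, 0, -3.5, 0, 0, 1], [0, 0, 0, -3.5, 0, 0, 1], [0, 0, 0, 0, 0, 0, 1]]]';python3 - <<'E'
from h import *
s=r.sense();print(s['qpos'].round(3))
snap('wrist','w1.png',1.5)
print(proj('wrist',[[517,-365,163.5],[517,-365,107.5],[517,-365,62.5],[447,-398,62.5],[587,-398,62.5]])*1.5)
E
```

```text
clock: 3.17
eef_pos: [516.6, -498.2, 107.3]
tcp_rot: [-1.349, -1.565, -0.222]
contact_force: [-0.1, 1.2, -2.3]
opening: 1.006
grasp_force: 0.0
[-1.009  1.399  0.662  0.929  2.415 -0.781]
[[384.99752419 200.83078911]
 [385.28267923 289.18313515]
 [385.49023162 353.47707412]
 [268.30864093 376.61552014]
 [502.6678452  376.04906327]]
```

View pics/w1.png

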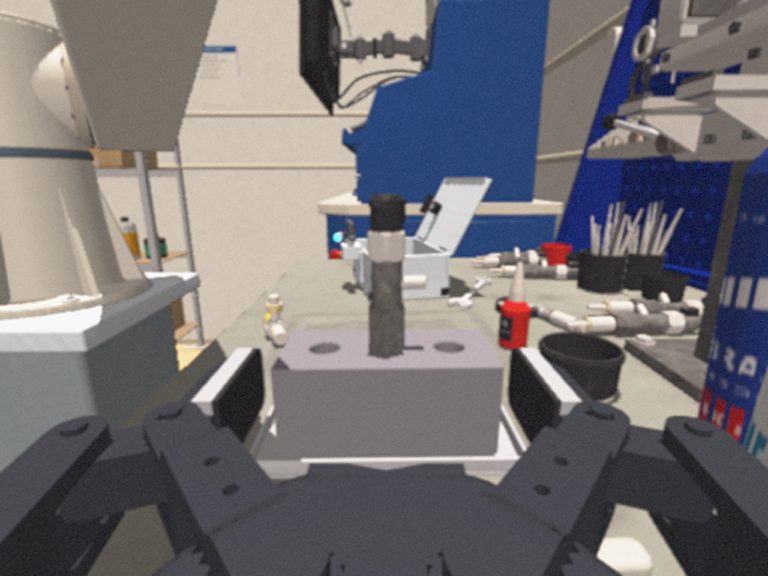

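In the wrist view the injector is centred at column 387. The block's front top edge runs (275,370) to (501,370), with holes at (324,348) and (449,347). The block looks slightly farther away than my estimate, so I'll refit.

```bash
python3 - <<'E'
from h import *
from scipy.optimize import least_squares
W=np.array([[293,330],[275,370],[501,370],[481,330],[324,348],[449,347]])/1.5
S=np.array([[73,207],[143,250],[322,183],[262,138],[143,213],[256,170]])/4.4+[250,195]
D=np.array([[43,202],[58,270],[325,240],[300,173],[104,228],[260,210]])/3.96+[220,190]
M=np.array([[-70,33],[-70,-33],[70,-33],[70,33],[-42,0],[42,0]],float)
cc=[cam('wrist'),cam('scene'),cam('side')]
def pts(p):
    c,s=np.cos(p[2]),np.sin(p[2]); return np.c_[M@np.array([[c,s],[-s,c]])+p[:2],np.full(6,62.5)]
for w in((1,0,0),(1,.5,.5)):
  f=lambda p:np.concatenate([(proj('',pts(p),c)-Q).ravel()*k for c,Q,k in zip(cc,(W,S,D),w)])
  o=least_squares(f,[515,-377,0.]); print(o.x.round(3),o.fun.round(1)[:12])
E
```

```text
[ 5.18164e+02 -3.56674e+02  1.00000e-03] [ 2.4  1.1 -0.7  0.2 -0.1 -0.2 -2.4  0.7  1.9  0.5 -1.   0.9]
[ 518.217 -358.012    0.   ] [ 2.2  1.5 -1.   0.9  0.3  0.5 -2.   1.2  1.7  1.  -0.7  1.4]
```

To row units: 1 mm is 0.1, 35 mm is 3.5.

```bash
python3 steer.py '[[[0, 0, 0, 0, 0.1, 3.5, 1], [0, 0, 0, 0, 0.05, 3.5, 1], [0, 0, 0, 0, 0, 3.5, 1], [0, 0, 0, 0, 0, 2.4, 1], [0, 0, 0, 0, 0, 0, 1]]]'; python3 steer.py '[[[0, 0, 0, 0, 0, 0, 0], [0, 0, 0, 0, 0, 0, 0], [0, 0, 0, 0, 0, 0, 0], [0, 0, 0, 0, 0, 0, 0], [0, 0, 0, 0, 0, 0, 0]]]' 80;python3 -c "
from h import *
print(r.sense()['qpos'].round(3))"
```

```text
clock: 3.63
eef_pos: [519.7, -367.9, 117.9]
tcp_rot: [2.561, -1.566, 2.155]
contact_force: [-0.4, -0.5, -0.1]
opening: 0.999
grasp_force: 0.0
clock: 4.05
eef_pos: [518.4, -371.9, 113.5]
tcp_rot: [2.469, -1.57, 2.243]
contact_force: [-3.5, -0.4, 0.6]
opening: 0.302
grasp_force: 1.9
[-0.93   1.226  1.072  0.843  2.212 -0.98 ]
```

```bash
python3 steer.py '[[[0, 0, 0, 0, 0, 0, 0], [0, 0, 0, 0, 0, 0, 0], [0, 0, 0, 0, 0, 0, 0]]]'
```

```text
clock: 4.3
eef_pos: [518.4, -371.2, 112.8]
tcp_rot: [-1.133, -1.57, -0.438]
contact_force: [-1.0, -1.1, -2.3]
opening: 0.205
grasp_force: 94.5
```

To row units: 35 mm is 3.5, 30 mm is 3.

```bash
python3 steer.py '[[[0, 0, 0, 0.8, 0, 0, 0], [0, 0, 0, 3, 0, 0, 0], [0, 0, 0, 3.5, 0, 0, 0], [0, 0, 0, 3.5, 0, 0, 0], [0, 0, 0, 3, 0, 0, 0]]]';python3 - <<'E'
from h import *
s=r.sense();print(s['qpos'].round(3),s['grasp_force'])
snap('side','s2.png',2,(180,40,400,300))
E
```

```text
clock: 4.72
eef_pos: [518.5, -370.9, 253.5]
tcp_rot: [2.324, -1.57, 2.389]
contact_force: [-0.8, -0.5, -2.7]
opening: 0.206
grasp_force: 95.0
[-0.929  1.04   1.132  0.922  2.292 -0.854] 94.95666373812128
```

View pics/s2.png

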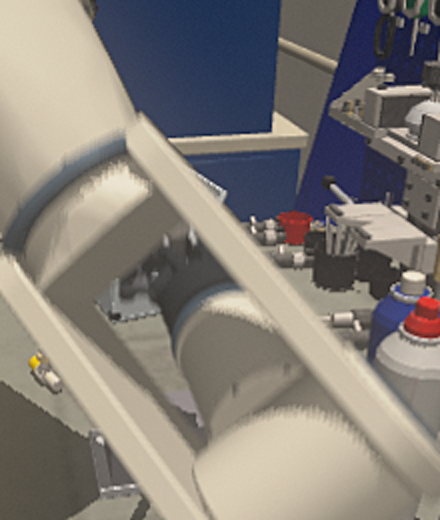

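The side view is blocked by the arm. The grip force of 95 N and the opening of 0.206 haven't changed, so the injector is held.

To row units: 36 mm is 3.6, 4.5 mm is 0.45.

```bash
python3 steer.py '[[[0, 0, 0, 0, 0.45, 3.6, 0], [0, 0, 0, 0, 0.45, 3.6, 0], [0, 0, 0, 0, 0.45, 3.6, 0], [0, 0, 0, 0, 0.45, 3.6, 0], [0, 0, 0, 0, 0.45, 3.6, 0]]]'; python3 steer.py '[[[0, 0, 0, 0, 0.45, 3.6, 0], [0, -0.48, 0, 0, 0, 0, 0], [0, -0.48, 0, 0, 0, 0, 0], [0, -0.48, 0, 0, 0, 0, 0], [0, -0.48, 0, 0, 0, 0, 0]]]'; python3 steer.py '[[[0, -0.48, 0, 0, 0, 0, 0], [0, -0.48, 0, 0, 0, 0, 0], [0, -0.48, 0, 0, 0, 0, 0], [0, -0.48, 0, 0, 0, 0, 0], [0, -0.48, 0, 0, 0, 0, 0]]]';python3 steer.py '[[[0, -0.48, 0, 0, 0, 0, 0], [0, -0.48, 0, 0, 0, 0, 0], [0, -0.48, 0, 0, 0, 0, 0], [0, -0.48, 0, 0, 0, 0, 0], [0, -0.044, 0, 0, 0, 0, 0]]]';python3 -c "
from h import *
print(r.sense()['qpos'].round(3))"
```

```text
clock: 5.18
eef_pos: [540.9, -189.3, 251.3]
tcp_rot: [-2.716, -1.57, 1.145]
contact_force: [1.0, 0.2, -2.2]
opening: 0.21
grasp_force: 95.4
clock: 5.6
eef_pos: [545.5, -155.4, 251.2]
tcp_rot: [3.141, -1.085, 1.571]
contact_force: [0.1, 1.2, -3.5]
opening: 0.209
grasp_force: 95.6
clock: 6.02
eef_pos: [545.5, -155.5, 252.2]
tcp_rot: [3.14, -0.485, 1.571]
contact_force: [0.2, 0.4, -3.0]
opening: 0.208
grasp_force: 95.2
clock: 6.43
eef_pos: [545.1, -152.7, 252.2]
tcp_rot: [3.141, 0.005, 1.574]
contact_force: [0.8, 0.4, -4.0]
opening: 0.205
grasp_force: 95.0
[-0.273  0.262  1.764 -0.005  1.114 -0.274]
```

To row units: 30 mm is 3, 0.12 rad is 0.48.

```bash
python3 steer.py '[[[0, 0, 0.48, 0, 0, 3, 0], [0, 0, 0.48, 0, 0, 3, 0], [0, 0, 0.48, 0, 0, 3, 0], [0, 0, 0.48, 0, 0, 3, 0], [0, 0, 0.48, 0, 0, 3, 0]]]'; python3 steer.py '[[[0, 0, 0.48, 0, 0, 3, 0], [0, 0, 0.32, 0, 0, 1.2, 0], [0, 0, 0, 0, 0, 0, 0]]]'; python3 - <<'E'
from h import *
s=r.sense();print(s['qpos'].round(3),s['eef_pos'],s['tcp_rot'])
a=r.grab_frame('side');p=proj('side',[s['eef_pos']])[0].astype(int);print(p)
b=r.grab_frame('scene');q=proj('scene',[s['eef_pos']])[0].astype(int);print(q)
f=lambda i,p:cv2.resize(i[max(p[1]-50,0):p[1]+50,p[0]-60:p[0]+60],(396,330),interpolation=cv2.INTER_CUBIC)
cv2.imwrite('pics/c3.png',np.hstack([f(a,p),f(b,q)])[:,:,::-1])
E
```

```text
clock: 6.85
eef_pos: [544.7, -154.9, 99.8]
tcp_rot: [-3.139, -0.001, 0.964]
contact_force: [0.8, -0.3, -3.0]
opening: 0.206
grasp_force: 95.2
clock: 7.1
eef_pos: [542.4, -154.5, 55.7]
tcp_rot: [-3.134, 0.003, 0.766]
contact_force: [-0.8, -0.1, -3.0]
opening: 0.208
grasp_force: 95.1
[-0.281  0.523  1.896  0.003  0.73   0.522] [ 542.3994482  -154.45963695   55.72117809] [-3.13357203e+00  2.61831648e-03  7.65796440e-01]
[259 199]
[258 206]
```

View pics/c3.png

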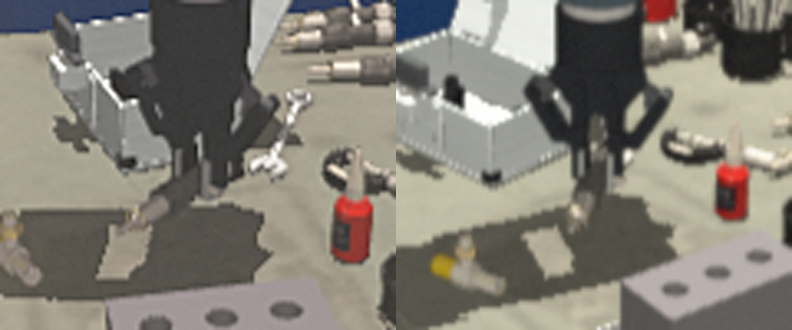

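The stand is empty. The injector hangs about level in the fingers, with the nozzle at (130,228) in the left crop pointing toward the robot. I'll lower it now.

To row units: 12 mm is 1.2, 8 mm is 0.8.

```bash
python3 steer.py '[[[0, 0, 0, 0, 0, 1.2, 0], [0, 0, 0, 0, 0, 0.8, 0], [0, 0, 0, 0, 0, 0.4, 0], [0, 0, 0, 0, 0, 0, 0], [0, 0, 0, 0, 0, 0, 0]]]'; python3 steer.py '[[[0, 0, 0, 0, 0, 0.2, 0], [0, 0, 0, 0, 0, 0.2, 0], [0, 0, 0, 0, 0, 0.1, 0], [0, 0, 0, 0, 0, 0, 0]]]'
```

```text
clock: 7.62
eef_pos: [545.4, -154.9, 35.3]
tcp_rot: [-3.141, 0.0, 0.771]
contact_force: [-0.3, -1.0, -3.3]
opening: 0.202
grasp_force: 95.2
clock: 7.95
eef_pos: [545.4, -154.9, 30.2]
tcp_rot: [-3.141, 0.0, 0.771]
contact_force: [-0.4, -0.7, -4.4]
opening: 0.208
grasp_force: 95.2
```

To row units: 2 mm is 0.2, 1 mm is 0.1.

```bash
python3 steer.py '[[[0, 0, 0, 0, 0, 0.2, 0], [0, 0, 0, 0, 0, 0.1, 0], [0, 0, 0, 0, 0, 0, 0]]]'; python3 steer.py '[[[0, 0, 0, 0, 0, 0.1, 0], [0, 0, 0, 0, 0, 0.1, 0], [0, 0, 0, 0, 0, 0, 0]]]'
```

```text
clock: 8.2
eef_pos: [545.7, -155.2, 27.7]
tcp_rot: [3.141, -0.0, 0.771]
contact_force: [-1.1, -1.7, 2.1]
opening: 0.21
grasp_force: 95.9
clock: 8.45
eef_pos: [545.5, -155.5, 26.4]
tcp_rot: [3.141, 0.0, 0.771]
contact_force: [-6.5, -3.2, 15.1]
opening: 0.207
grasp_force: 97.6
```

```bash
python3 steer.py '[[[0, 0, 0, 0, 0, 0, 0.4], [0, 0, 0, 0, 0, 0, 1], [0, 0, 0, 0, 0, 0, 1], [0, 0, 0, 0, 0, 0, 1], [0, 0, 0, 0, 0, 0, 1]]]'; python3 steer.py '[[[0, 0, 0, 0, 0, -1, 1], [0, 0, 0, 0, 0, -3, 1], [0, 0, 0, 0, 0, -3.5, 1], [0, 0, 0, 0, 0, -3.5, 1], [0, 0, 0, 0, 0, -2, 1]]]';  python3 - <<'E'
from h import *
s=r.sense();print(s['qpos'].round(3),s['eef_pos'],s['tcp_rot'])
a=r.grab_frame('side');p=proj('side',[[545,-155,12]])[0].astype(int);print(p)
b=r.grab_frame('scene');q=proj('scene',[[545,-155,12]])[0].astype(int);print(q)
w=r.grab_frame('wrist'); print(proj('wrist',[[545,-155,12]]))
f=lambda i,p:cv2.resize(i[p[1]-30:p[1]+30,p[0]-36:p[0]+36],(396,330),interpolation=cv2.INTER_CUBIC)
cv2.imwrite('pics/c4.png',np.vstack([np.hstack([f(a,p),f(b,q)]),np.hstack([cv2.resize(w[150:],(396,270)),np.zeros((270,396,3),np.uint8)])])[:,:,::-1])
E
```

```text
clock: 8.87
eef_pos: [545.6, -155.0, 25.3]
tcp_rot: [3.142, -0.0, 0.771]
contact_force: [-0.1, 0.2, 0.2]
opening: 0.903
grasp_force: 0.0
clock: 9.28
eef_pos: [546.8, -155.3, 159.6]
tcp_rot: [3.138, -0.002, 0.771]
contact_force: [1.4, -0.9, 0.2]
opening: 0.998
grasp_force: 0.0
[-0.279  0.372  1.841  0.     0.924  0.521] [ 546.79401529 -155.32607815  159.58670385] [ 3.13814180e+00 -2.00341979e-03  7.70850534e-01]
[260 213]
[259 219]
[[255.23223801 187.69031347]]
```

View pics/c4.png

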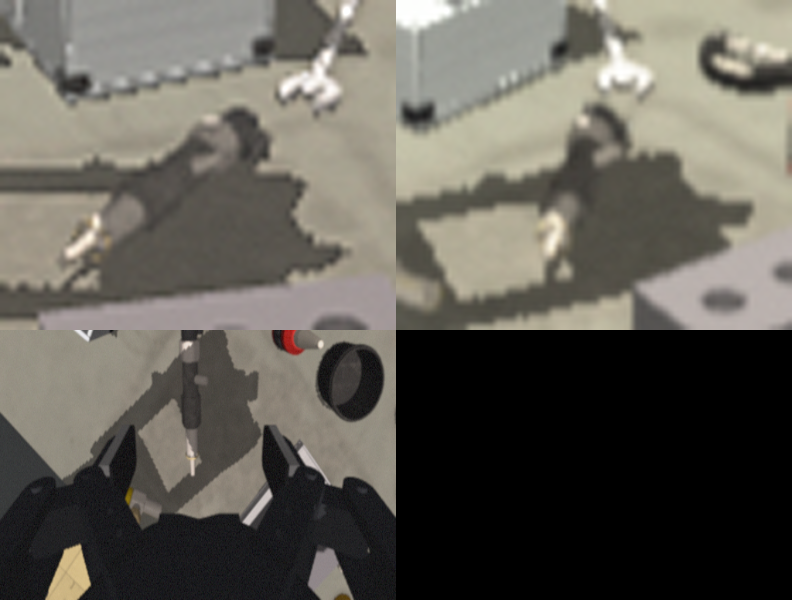

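The injector lies flat on the worktop, released. In the wrist panel the nozzle tip is at about (192,475), and the axis runs nearly straight up the column to about (190,345). I'll turn those into world positions.

```bash
python3 - <<'E'
from h import *
f=lambda u,v:[u*512/396,150+(v-330)*234/270]
P=atz('wrist',[f(192.5,475),f(191,425),f(190,343)],12);print(P.round(1))
d=P[1]-P[2];d/=np.linalg.norm(d);print(d, 'tip-based waist',P[0]-98.5*d)
s=r.sense();M=R.from_euler('xyz',s['tcp_rot']).as_matrix();print(s['eef_pos'],(M.T@(P[0]-98.5*d-s['eef_pos'])).round(1),M.round(3))
E
```

```text
[[ 467.9 -219.8   12. ]
 [ 503.9 -182.6   12. ]
 [ 557.7 -129.5   12. ]]
[-0.71233566 -0.70183894  0.        ] tip-based waist [ 538.09536288 -150.65621087   12.        ]
[ 546.7329795  -155.34157419  157.85411491] [ -3.3  -9.9 145.8] [[ 0.717  0.697  0.004]
 [ 0.697 -0.717 -0.001]
 [ 0.002  0.004 -1.   ]]
```

```bash
for i in 1 2 3 4 5; do python3 steer.py '[[[0, 0, -0.48, 0, 0, 0, 1], [0, 0, -0.48, 0, 0, 0, 1], [0, 0, -0.48, 0, 0, 0, 1], [0, 0, -0.48, 0, 0, 0, 1], [0, 0, -0.48, 0, 0, 0, 1]]]' >/dev/null; done; python3 steer.py '[[[0, 0, -0.48, 0.45, 0.8, 0, 1], [0, 0, -0.088, 0, 0, 0, 1], [0, 0, 0, 0, 0, 3.5, 1], [0, 0, 0, 0, 0, 3.5, 1], [0, 0, 0, 0, 0, 0, 1]]]'; python3 - <<'E'
from h import *
s=r.sense();print(s['qpos'].round(3),s['eef_pos'],s['tcp_rot'])
M=R.from_euler('xyz',s['tcp_rot']).as_matrix();print((M.T@(np.array([537.5,-152,12])-s['eef_pos'])).round(1))
E
```

```text
clock: 11.93
eef_pos: [533.1, -150.0, 79.6]
tcp_rot: [3.133, -0.005, -2.373]
contact_force: [-1.9, 0.5, -0.8]
opening: 0.996
grasp_force: 0.0
[-0.277  0.474  1.909 -0.     0.768 -2.616] [ 533.05098163 -150.00934179   79.62102278] [ 3.13322072 -0.0048879  -2.37311839]
[-2.1 -5.1 67.6]
```

To row units: 30 mm is 3, 10 mm is 1.

```bash
python3 steer.py '[[[0, 0, 0, 0, 0, 3, 1], [0, 0, 0, 0, 0, 1, 1], [0, 0, 0, 0, 0, 0, 1], [0, 0, 0, 0, 0, 0, 1]]]'; python3 - <<'E'
from h import *
s=r.sense();print(s['eef_pos'],s['tcp_rot'])
M=R.from_euler('xyz',s['tcp_rot']).as_matrix();print((M.T@(np.array([537.5,-152,12])-s['eef_pos'])).round(1))
E
```

```text
clock: 12.27
eef_pos: [537.0, -151.2, 45.8]
tcp_rot: [3.141, -0.001, -2.371]
contact_force: [-0.1, 0.1, 0.1]
opening: 0.999
grasp_force: 0.0
[ 537.04208311 -151.1820187    45.7907508 ] [ 3.14061385e+00 -5.76422812e-04 -2.37129794e+00]
[ 0.2 -0.9 33.8]
```

To row units: 12 mm is 1.2, 8 mm is 0.8.

```bash
python3 steer.py '[[[0, 0, 0, 0, 0, 1.2, 1], [0, 0, 0, 0, 0, 0.8, 1], [0, 0, 0, 0, 0, 0, 0.5], [0, 0, 0, 0, 0, 0, 0], [0, 0, 0, 0, 0, 0, 0]]]'; python3 steer.py '[[[0, 0, 0, 0, 0, 0, 0], [0, 0, 0, 0, 0, 0, 0], [0, 0, 0, 0, 0, 0, 0], [0, 0, 0, 0, 0, 0, 0], [0, 0, 0, 0, 0, 0, 0]]]'; python3 steer.py '[[[0, 0, 0, 0, 0, 0, 0], [0, 0, 0, 0, 0, -2, 0], [0, 0, 0, 0, 0, -4, 0], [0, 0, 0, 0, 0, -4, 0], [0, 0, 0, 0, 0, -4, 0]]]'
```

```text
clock: 12.68
eef_pos: [537.3, -151.2, 25.6]
tcp_rot: [-3.141, 0.0, -2.371]
contact_force: [-0.4, 0.3, -0.1]
opening: 0.605
grasp_force: 0.0
clock: 13.1
eef_pos: [537.6, -151.4, 26.0]
tcp_rot: [-3.141, 0.0, -2.37]
contact_force: [-1.2, 0.2, 5.3]
opening: 0.202
grasp_force: 77.9
clock: 13.52
eef_pos: [536.1, -150.9, 166.2]
tcp_rot: [3.14, -0.001, -2.37]
contact_force: [1.6, 0.0, -4.2]
opening: 0.208
grasp_force: 78.8
```

Careful with the scale: shifts go in cm and turns go in units of 0.25 rad. That gives: 0.12 rad is 0.48.

```bash
for i in 1 2 3; do python3 steer.py '[[[0, 0, 0.48, 0, 0, 0, 0], [0, 0, 0.48, 0, 0, 0, 0], [0, 0, 0.48, 0, 0, 0, 0], [0, 0, 0.48, 0, 0, 0, 0], [0, 0, 0.48, 0, 0, 0, 0]]]' >/dev/null; done; python3 steer.py '[[[0, 0, 0.48, 0, 0, 0, 0], [0, 0, 0.48, 0, 0, 0, 0], [0, 0, 0.4, 0, 0, 0, 0], [0, 0, 0, 3.64, 0.73, 0, 0], [0, 0, 0, 3.64, 0.73, 0, 0]]]'; python3 steer.py '[[[0, 0, 0, 3.64, 0.73, 0, 0], [0, 0, 0, 3.64, 0.73, 0, 0], [0, 0, 0, 3.64, 0.73, 0, 0], [0, 0, 0, 0, 0, 0, 0], [0, 0, 0, 0, 0, 0, 0]]]'; python3 - <<'E'
from h import *
s=r.sense();print(s['qpos'].round(3),s['eef_pos'],s['tcp_rot'])
w=r.grab_frame('wrist').copy(); c=cam('wrist')
y=.204
def W(x,yy,z): return [531.5+np.cos(y)*x-np.sin(y)*yy,55.7+np.sin(y)*x+np.cos(y)*yy,z]
b=cv2.resize(w,(768,576),interpolation=cv2.INTER_CUBIC)
for q in [(-60,96,66),(60,96,66),(-60,-96,66),(-60,0,66),(-22,40,34),(22,40,34),(-76,0,110)]:
    p=proj('',[W(*q)],c)[0]*1.5; print(q,p.round()); 
    if 0<p[0]<768 and 0<p[1]<576: cv2.drawMarker(b,(int(p[0]),int(p[1])),(255,0,0),cv2.MARKER_CROSS,12,1)
cv2.imwrite('pics/w5.png',b[:,:,::-1])
E
```

```text
clock: 15.18
eef_pos: [536.4, -77.4, 164.9]
tcp_rot: [-3.141, -0.0, 1.769]
contact_force: [-0.1, 1.1, -3.8]
opening: 0.203
grasp_force: 78.9
clock: 15.6
eef_pos: [535.8, 36.3, 165.0]
tcp_rot: [-3.141, -0.0, 1.776]
contact_force: [0.2, -0.7, -3.9]
opening: 0.207
grasp_force: 78.9
[ 0.065  0.323  1.901  0.     0.918 -0.141] [535.791623    36.3114229  165.00844997] [-3.14071833e+00 -1.80123666e-04  1.77629809e+00]
(-60, 96, 66) [262.  70.]
(60, 96, 66) [507.  70.]
(-60, -96, 66) [287. 417.]
(-60, 0, 66) [276. 262.]
(-22, 40, 34) [348. 186.]
(22, 40, 34) [421. 186.]
(-76, 0, 110) [214. 282.]
```

View pics/w5.png

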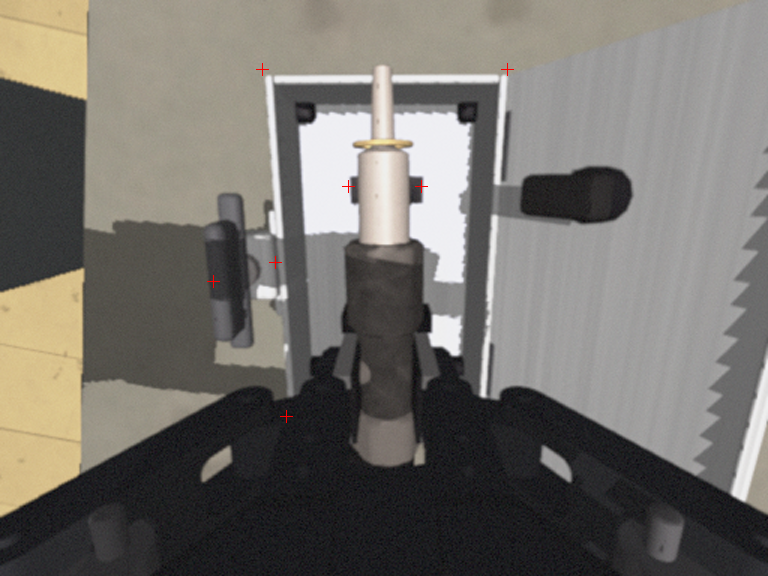

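The view shows the case aligned with the tool. The rim corners are at (266,76) and (507,76), the narrow saddle spans (351,190) to (422,190), the nozzle tip is at (383,66), and the fin is centred at about (222,283). The case lies about 3 mm nearer in y than I had it, so I'll compute the correction.

```bash
python3 - <<'E'
from h import *
px=lambda *a:np.array(a)/1.5
rim=atz('wrist',px([266,76],[507,76]),66); sad=atz('wrist',px([351,190],[422,190]),34)
s=r.sense(); M=R.from_euler('xyz',s['tcp_rot']).as_matrix(); T=s['eef_pos']
t=lambda P:((P-T)@M).round(1)
print('rim',t(rim),'sad',t(sad),'tip',t(atz('wrist',px([383,66]),151)),'hexend',t(atz('wrist',px([384,242]),151)))
print('fin',t(atz('wrist',px([222,225],[222,340]),110)), atz('wrist',px([222,283]),110))
E
```

```text
rim [[114.3 -58.3  99.1]
 [114.3  60.1  98.9]] sad [[ 59.  -20.4 131. ]
 [ 59.   22.4 131. ]] tip [[98.1 -0.3 14. ]] hexend [[45.1 -0.1 14. ]]
fin [[ 46.3 -69.9  55.1]
 [ -6.7 -75.4  55.1]] [[460.63675086  40.5395367  110.        ]]
```

```bash
python3 steer.py '[[[0, 0, 0, -0.25, 0.1, 0, 0], [0, 0, 0, 0, 0, 3, 0], [0, 0, 0, 0, 0, 3.5, 0], [0, 0, 0, 0, 0, 2.5, 0], [0, 0, 0, 0, 0, 1, 0]]]'; python3 steer.py '[[[0, 0, 0, 0, 0, 0, 0], [0, 0, 0, 0, 0, 0.8, 0], [0, 0, 0, 0, 0, 0.4, 0], [0, 0, 0, 0, 0, 0, 0], [0, 0, 0, 0, 0, 0, 0]]]'
```

```text
clock: 16.07
eef_pos: [535.7, 30.6, 62.1]
tcp_rot: [-3.137, -0.001, 1.771]
contact_force: [-0.8, 0.5, -3.5]
opening: 0.207
grasp_force: 78.9
clock: 16.48
eef_pos: [538.5, 32.1, 54.1]
tcp_rot: [3.14, 0.0, 1.773]
contact_force: [-0.6, -0.2, -3.5]
opening: 0.202
grasp_force: 78.9
```

```bash
python3 steer.py '[[[0, 0, 0, 0.15, -0.05, 0.3, 0], [0, 0, 0, 0, 0, 0.3, 0], [0, 0, 0, 0, 0, 0, 0]]]'; python3 steer.py '[[[0, 0, 0, 0, 0, 0.1, 0], [0, 0, 0, 0, 0, 0.1, 0], [0, 0, 0, 0, 0, 0, 0]]]'
```

```text
clock: 16.73
eef_pos: [536.9, 33.7, 47.2]
tcp_rot: [-3.142, -0.0, 1.773]
contact_force: [-0.6, -0.3, -4.2]
opening: 0.203
grasp_force: 78.9
clock: 16.98
eef_pos: [537.0, 33.6, 45.3]
tcp_rot: [-3.141, -0.0, 1.773]
contact_force: [0.1, -0.5, -2.9]
opening: 0.206
grasp_force: 79.2
```

To row units: 1 mm is 0.1.

```bash
python3 steer.py '[[[0, 0, 0, 0, 0, 0.1, 0], [0, 0, 0, 0, 0, 0, 0], [0, 0, 0, 0, 0, 0, 0.3], [0, 0, 0, 0, 0, 0, 0.55], [0, 0, 0, 0, 0, 0, 0.55]]]'; python3 steer.py '[[[0, 0, 0, 0, 0, 0, 0.55], [0, 0, 0, 0, 0, 0, 0.55], [0, 0, 0, 0, 0, 0, 0.55], [0, 0, 0, 0, 0, -1.2, 0.55], [0, 0, 0, 0, 0, -3.5, 0.55]]]'; python3 steer.py '[[[0, 0, 0, 0, 0, -3.5, 0.55], [0, 0, 0, 0, 0, -3.5, 0.55], [0, 0, 0, 0, 0, -3.5, 0.55], [0, 0, 0, 0, 0, -2, 0.55], [0, 0, 0, 0, 0, 0, 0.55]]]'; python3 - <<'E'
from h import *
s=r.sense();print(s['qpos'].round(3),s['eef_pos'],s['tcp_rot'])
w=r.grab_frame('wrist'); cv2.imwrite('pics/w6.png',w[:,:,::-1])
E
```

```text
clock: 17.4
eef_pos: [537.5, 33.6, 44.5]
tcp_rot: [3.141, 0.0, 1.773]
contact_force: [0.3, -0.0, -0.3]
opening: 0.544
grasp_force: 0.0
clock: 17.82
eef_pos: [534.1, 33.4, 88.7]
tcp_rot: [-3.134, -0.001, 1.773]
contact_force: [-0.8, -0.9, -0.6]
opening: 0.555
grasp_force: 0.0
clock: 18.23
eef_pos: [539.7, 33.7, 222.2]
tcp_rot: [3.133, 0.001, 1.773]
contact_force: [0.8, 0.4, 0.4]
opening: 0.553
grasp_force: 0.0
[ 0.06   0.252  1.851  0.     1.03  -0.142] [539.67811585  33.73518875 222.23524992] [3.13307458e+00 1.21111567e-03 1.77282235e+00]
```

```bash
python3 - <<'E'
from h import *
w=r.grab_frame('wrist').astype(int); c=cam('wrist')
y=.204
def W(x,yy,z): return [532.8+np.cos(y)*x-np.sin(y)*yy,53+np.sin(y)*x+np.cos(y)*yy,z]
for yy in (28,40,52,56.5,60,65,70,74,76,78,80,82,85,88):
    p=proj('',[W(0,yy,34)],c)[0].round().astype(int); print(yy,p,w[p[1],p[0]-8:p[0]+9:2].sum(1)//3)
E
python3 steer.py '[[[0, 0, 0, -0.2, 3, -0.5, 0], [0, 0, 0, -0.2, 3.5, -0.5, 0], [0, 0, 0, -0.2, 3.5, 0, 0], [0, 0, 0, -0.2, 3.5, 0, 0], [0, 0, 0, -0.2, 3, 0, 0]]]' 30; python3 steer.py '[[[0, 0, 0, 0, 0, 0, 0], [0, 0, 0, 0, 0, 0, 0]]]'; python3 - <<'E'
from h import *
s=r.sense();print(s['qpos'].round(3));d=s['eef_pos'][:2]-[532.8,53];y=.204
print('case',d@[np.cos(y),np.sin(y)],d@[-np.sin(y),np.cos(y)],s['eef_pos'])
E
```

```text
28 [256 136] [161 204 224 237 225 197 163 219 243]
40 [256 124] [175 209 230 238 225 198 153  69  33]
52 [256 113] [174 210 231 240 224 199 177 237 243]
56.5 [256 109] [183 185 194 193 174 177 189 221 242]
60 [256 105] [242 217 218 232 203 241 242 243 243]
65 [256 100] [242 175 218 230 203 241 243 242 242]
70 [255  95] [242 241 192 231 208 237 243 242 242]
74 [255  91] [243 242 211 232 210 240 242 242 242]
76 [255  89] [242 242 209 230 209 240 243 242 242]
78 [255  87] [242 242 233 226 234 241 243 243 242]
80 [255  85] [242 242 242 243 243 243 242 242 242]
82 [255  83] [242 242 242 242 242 242 242 242 243]
85 [255  80] [242 242 237 233 235 243 238 234 222]
88 [255  77] [145 143 147 145 144 145 146 142 144]
clock: 18.75
eef_pos: [701.8, 57.2, 224.5]
tcp_rot: [-3.139, -0.0, 1.773]
contact_force: [-1.1, -0.1, 0.1]
opening: -0.003
grasp_force: 0.0
clock: 18.92
eef_pos: [700.6, 56.9, 223.7]
tcp_rot: [-3.138, -0.0, 1.773]
contact_force: [-0.8, 0.3, 0.2]
opening: -0.004
grasp_force: 0.0
[ 0.079  0.5    1.474 -0.     1.171 -0.123]
case 165.1269125852546 -30.13189873666544 [700.6072122   56.94564496 223.69625473]
```

The pixel profile puts the tip at about y=78 and the gold ring at 56, both centred, so the injector is seated. Next I'll push the lid from behind.

```bash
python3 steer.py '[[[0, 0, 0, 0, 0, 3, 0], [0, 0, 0, 0, 0, 3, 0], [0, 0, 0, 0, -1, 0, 0], [0, 0, 0, 0, -1, 0, 0], [0, 0, 0, 0, -1, 0, 0]]]'; python3 steer.py '[[[0, 0, 0, 0, -1, 0, 0], [0, 0, 0, 0, -1, 0, 0], [0, 0, 0, 0, -1, 0, 0], [0, 0, 0, 0, -1, 0, 0], [0, 0, 0, 0, -1, 0, 0]]]'; python3 steer.py '[[[0, 0, 0, 0, -1, 0, 0], [0, 0, 0, 0, -1, 0, 0], [0, 0, 0, 0, -1, 0, 0], [0, 0, 0, 0, -1, 0, 0], [0, 0, 0, 0, -0.5, 0, 0]]]'
```

```text
clock: 19.33
eef_pos: [669.8, 50.5, 167.0]
tcp_rot: [-3.141, -0.0, 1.773]
contact_force: [4.6, 0.9, 0.9]
opening: -0.003
grasp_force: 2.0
clock: 19.75
eef_pos: [625.7, 41.1, 171.4]
tcp_rot: [3.131, 0.001, 1.773]
contact_force: [4.0, 1.3, 29.8]
opening: 0.002
grasp_force: 15.5
clock: 20.17
eef_pos: [576.0, 31.4, 166.4]
tcp_rot: [-3.14, -0.0, 1.773]
contact_force: [0.5, -0.1, 0.3]
opening: 0.003
grasp_force: 0.0
```

```bash
python3 steer.py '[[[0, 0, 0, 0, 0, -3, 0.2], [0, 0, 0, 0, 0, -3, 0.5], [0, 0, 0, 0.6, -2.3, 0, 0.5], [0, 0, 0, 0.6, -2.3, 0, 0.5], [0, 0, 0, 0.6, -2.3, 0, 0.5]]]'; python3 steer.py '[[[0, 0, 0, 0.6, -2.2, 0, 0.5], [0, 0, 0, 0.65, -2.2, 0, 0.5], [0, 0, 0, 0, 0, 0, 0.5], [0, 0, 0, 0, 0, 0, 0.5], [0, 0, 0, 0, 0, 0, 0.5]]]';python3 steer.py '[[[0, 0, 0, 0, 0, 0, 0.5], [0, 0, 0, 0, 0, 0, 0.5], [0, 0, 0, 0, 0, 0, 0.5], [0, 0, 0, 0, 0, 0, 0.5], [0, 0, 0, 0, 0, 0, 0.5]]]'; python3 - <<'E'
from h import *
s=r.sense();print(s['qpos'].round(3));d=s['eef_pos'][:2]-[532.8,53];y=.204
print('case',d@[np.cos(y),np.sin(y)],d@[-np.sin(y),np.cos(y)],s['eef_pos'])
b=lambda n:cv2.resize(r.grab_frame(n),(400,300),interpolation=cv2.INTER_AREA)
a=r.grab_frame('side');p=proj('side',[[532,53,60]])[0].astype(int)
c=cv2.resize(a[p[1]-45:p[1]+45,p[0]-60:p[0]+60],(400,300),interpolation=cv2.INTER_CUBIC)
cv2.imwrite('pics/c7.png',np.hstack([b('wrist'),c])[:,:,::-1])
E
```

```text
clock: 20.58
eef_pos: [505.5, 35.5, 226.2]
tcp_rot: [-3.141, -0.0, 1.773]
contact_force: [-0.4, 0.1, 0.3]
opening: 0.498
grasp_force: 0.0
clock: 21.0
eef_pos: [461.8, 39.0, 226.4]
tcp_rot: [3.141, 0.0, 1.773]
contact_force: [0.5, 0.1, 0.3]
opening: 0.505
grasp_force: 0.0
clock: 21.42
eef_pos: [461.6, 39.0, 226.2]
tcp_rot: [-3.141, -0.0, 1.773]
contact_force: [0.4, -1.4, 0.4]
opening: 0.496
grasp_force: 0.0
[ 0.081  0.131  1.995  0.     1.016 -0.121]
case -72.5171266984324 0.6802942281874393 [461.64876449  38.97508822 226.19873471]
```

View pics/c7.png

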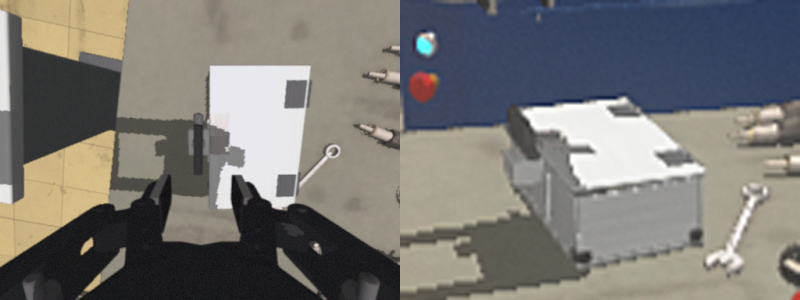

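The lid is down over the case and the turnbutton is still along the case's y. The fin is at about (198,143) in the left panel, roughly 2.5 mm left of the gripper's midline.

```bash
python3 steer.py '[[[0, 0, 0, 0, -0.25, 2, 0.5], [0, 0, 0, 0, 0, 3.5, 0.5], [0, 0, 0, 0, 0, 3.5, 0.5], [0, 0, 0, 0, 0, 1.8, 0.5], [0, 0, 0, 0, 0, 0, 0.5]]]'; python3 steer.py '[[[0, 0, 0, 0, 0, 0, 0.5], [0, 0, 0, 0, 0, 0.7, 0.5], [0, 0, 0, 0, 0, 0, 0.5], [0, 0, 0, 0, 0, 0, 0.5]]]'
```

```text
clock: 21.93
eef_pos: [456.4, 38.3, 115.0]
tcp_rot: [-3.135, -0.001, 1.773]
contact_force: [-0.6, -1.0, -0.3]
opening: 0.498
grasp_force: 0.0
clock: 22.27
eef_pos: [459.7, 38.6, 112.2]
tcp_rot: [3.14, 0.0, 1.773]
contact_force: [-0.1, -0.1, 0.1]
opening: 0.5
grasp_force: 0.0
```

```bash
python3 steer.py '[[[0, 0, 0, 0, 0, 0, 0], [0, 0, 0, 0, 0, 0, 0], [0, 0, 0, 0, 0, 0, 0], [0, 0, 0, 0, 0, 0, 0], [0, 0, 0, 0, 0, 0, 0]]]' 50;  python3 steer.py '[[[0, 0, 0, 0, 0, 0, 0], [0, 0, 0, 0, 0, 0, 0]]]'
```

```text
clock: 22.68
eef_pos: [458.1, 38.3, 111.9]
tcp_rot: [-3.14, 0.0, 1.773]
contact_force: [-6.5, -1.4, 10.6]
opening: 0.102
grasp_force: 49.4
clock: 22.85
eef_pos: [458.1, 38.3, 111.9]
tcp_rot: [-3.14, 0.0, 1.773]
contact_force: [-5.8, -2.1, 10.5]
opening: 0.103
grasp_force: 49.4
```

To row units: 0.1 rad is 0.4.

```bash
python3 steer.py '[[[0, 0, 0.4, 0, 0, 0, 0], [0, 0, 0.4, 0, 0, 0, 0], [0, 0, 0.4, 0, 0, 0, 0], [0, 0, 0.4, 0, 0, 0, 0], [0, 0, 0.4, 0, 0, 0, 0]]]'; python3 steer.py '[[[0, 0, 0.4, 0, 0, 0, 0], [0, 0, 0.4, 0, 0, 0, 0], [0, 0, 0.4, 0, 0, 0, 0], [0, 0, 0.4, 0, 0, 0, 0], [0, 0, 0.4, 0, 0, 0, 0]]]'
```

```text
clock: 23.27
eef_pos: [457.4, 38.3, 111.9]
tcp_rot: [-3.139, 0.001, 1.268]
contact_force: [-8.6, -0.8, 16.1]
opening: 0.107
grasp_force: 50.2
clock: 23.68
eef_pos: [456.9, 38.5, 111.9]
tcp_rot: [-3.139, 0.003, 0.768]
contact_force: [-10.9, 0.9, 18.2]
opening: 0.102
grasp_force: 50.5
```

To row units: 0.1 rad is 0.4.

```bash
python3 steer.py '[[[0, 0, 0.4, 0, 0, 0, 0], [0, 0, 0.4, 0, 0, 0, 0], [0, 0, 0.4, 0, 0, 0, 0], [0, 0, 0.4, 0, 0, 0, 0], [0, 0, 0.4, 0, 0, 0, 0]]]'; python3 steer.py '[[[0, 0, 0.24, 0, 0, 0, 0], [0, 0, 0, 0, 0, 0, 0], [0, 0, 0, 0, 0, 0, 0]]]'; python3 -c "
from h import *
print(r.sense())"
```

```text
clock: 24.1
eef_pos: [456.6, 39.0, 111.9]
tcp_rot: [-3.14, 0.004, 0.267]
contact_force: [-12.9, 6.4, 18.2]
opening: 0.106
grasp_force: 50.6
clock: 24.35
eef_pos: [456.6, 39.1, 112.0]
tcp_rot: [-3.14, 0.004, 0.212]
contact_force: [-13.1, 5.0, 18.3]
opening: 0.11
grasp_force: 50.5
{'clock': 24.35, 'qpos': array([8.12147503e-02, 3.01504489e-01, 2.09782771e+00, 1.93649372e-03,
       7.46831188e-01, 1.43891461e+00]), 'qvel': array([-0.00032668, -0.00140533, -0.00036832,  0.00120043,  0.00194751,
       -0.01107464]), 'joint_efforts': array([ -2.8866414 , -39.32407737, -26.40583813,  -1.49474658,
        -3.86040241,   0.12875288]), 'eef_pos': array([456.58313617,  39.09126231, 111.96303021]), 'tcp_rot': array([-3.13969385,  0.00435983,  0.21167651]), 'contact_force': array([-13.09291016,   5.01648415,  18.3482963 ]), 'wrist_torque': array([ 0.89036568,  1.94320117, -0.06200859]), 'grasp_force': 50.548980832099915, 'opening': 0.10977548215919548}
```

To row units: 0.04 rad is 0.16.

```bash
python3 steer.py '[[[0, 0, 0.16, 0, 0, 0, 0], [0, 0, 0.16, 0, 0, 0, 0], [0, 0, 0, 0, 0, 0, 0]]]'; python3 -c "
from h import *
print(r.sense()['wrist_torque'])"
```

```text
clock: 24.6
eef_pos: [456.5, 39.1, 112.0]
tcp_rot: [-3.141, 0.005, 0.133]
contact_force: [-12.1, 6.1, 18.6]
opening: 0.102
grasp_force: 72.0
[1.13267106 1.99062432 1.5072353 ]
```

The torque rose to 1.5 N m, so the turnbutton is at its stop. I'll ease off, release, lift clear and check the fin angle numerically.

```bash
python3 steer.py '[[[0, 0, -0.2, 0, 0, 0, 0], [0, 0, 0, 0, 0, 0, 0.5], [0, 0, 0, 0, 0, 0, 0.5], [0, 0, 0, 0, 0, 0, 0.5], [0, 0, 0, 0, 0, 0, 0.5]]]'; python3 steer.py '[[[0, 0, 0, 0, 0, -1, 0.5], [0, 0, 0, 0, 0, -3, 0.5], [0, 0, 0, 0, 0, -3.5, 0.5], [0, 0, 0, 0, 0, -3.5, 0.5], [0, 0, 0, 0, 0, 0, 0.5]]]'; python3 steer.py '[[[0, 0, 0, -2, 0, 0, 0.5], [0, 0, 0, 0, 0, 0, 0.5], [0, 0, 0, 0, 0, 0, 0.5]]]'; python3 - <<'E'
from h import *
g=r.grab_frame('wrist'); c=cam('wrist')
print(r.sense()['eef_pos'],proj('',[[458.4,37.6,110],[485.8,43.3,110],[431,31.9,110]],c).round(1))
p=proj('',[[458.4,37.6,110]],c)[0].astype(int)
k=cv2.cvtColor(g,cv2.COLOR_RGB2GRAY)[p[1]-40:p[1]+40:2,p[0]-40:p[0]+40:2]
for row in k: print(''.join(' .:-=+*#%@'[min(9,int(v)//26)] for v in row))
a=r.grab_frame('side');print(proj('side',[[485.8,43.3,110],[431,31.9,110]]))
E
```

```text
clock: 25.02
eef_pos: [459.3, 38.4, 111.5]
tcp_rot: [3.141, -0.001, 0.182]
contact_force: [-0.1, 0.1, -0.4]
opening: 0.499
grasp_force: 0.0
clock: 25.43
eef_pos: [462.5, 38.7, 228.0]
tcp_rot: [3.141, -0.01, 0.182]
contact_force: [2.1, 0.9, -0.3]
opening: 0.501
grasp_force: 0.0
clock: 25.68
eef_pos: [438.8, 34.7, 221.8]
tcp_rot: [3.142, -0.0, 0.182]
contact_force: [1.3, 0.4, 0.3]
opening: 0.5
grasp_force: 0.0
[439.44091404  34.82615167 221.65799805] [[258.4 174.4]
 [257.6 141.9]
 [259.  205. ]]
@%%%%%%%%%%%%%@#-====-%@%#%%%%%%@%%%%%%%
%%%%%%%%%%%%%%@#-====-%%%%%%%%%%%%%%%%%%
%%%%%%%%%%%%%%%#-===--%%%%%%%%%%%%%%%@%@
%%%%%%%%%%%%%%%%--:::-#%%#@@@@@%@%%%%@%%
%%%%%%%%%%%%#%%%-:--::#%%#@%@%%%%%%@%%%@
%%%%%%%%%%%%#%@#-----:+%%#@%@%%%%@%%@%%%
%%%%%%%%%%%%#%%%-----:=%%%@%@%@%@@%%%@%%
%%%%%%%%%%###%%%-----:*%%#%%%@@@%%@%%%%@
%%%%%%%%%%#+*#*+-----:*%%*%%%%%%%%%%%%%%
#%%%##%%%#+===--:----:=#%%%#**+++=-----=
++++++**++==+++=::---:=#@@@%-----:::--::
++++++++++==+++=:::--:=+*##+--:-::--:---
++++++++++==+==+:.:--:====+=-::::::-::::
++++++++++==+++=:.--..-+====-:::::::::-:
++++++++++==+++=.:.:..:===+
[... 397 characters left out ...]
:-:.:::.:::::---:-:-::--::
++++-:::-:-::-:-:::::.::-::-:--:::--::::
++++---:--::---::.:::.:-:-:-:--:::-:::-:
++++---:------:-:..:.:::-----:-:-::-::::
+++++===++=--::-:..::.::-:::::-:::::-:::
+++++++++++---:-:.:...::::---::::::--:-:
+++++++++++--:--:..::.::-::----::-:::---
++++++++++=:-::-:.:::.::--:----:::::-:::
++++++++++=---:::..::..--:--:-----::-:-:
+++++++++++-:::-:.....::--:-:::-:::::--:
+++++++++++-:-:-:.::..::-:-::-----::-:-:
+++++++++++---::::::::::-:---:-:---:---:
+++++++++++=-:--:::::::-::-:-::::-:-::-:
+++++++++++-:-:--::::::-----:::-:-:-::::
+++++++++++=------:::-::-:::--:--:-:-:::
+++++++++++=::--:::-:-::--:-:----:--::-:
[[228.01352556 153.70799895]
 [209.84913407 156.44261039]]
```

The fin lies straight across the lid along the tool axis, so the turnbutton is fully turned, and the gripper is clear of everything.

```bash
python3 -c "
from rig import r
print(r.sign_off())"
```

```text
the job is handed in; nothing more can be done
None
```

The injector is packed in the cradle with the lid shut and the turnbutton turned to its stop; I handed the job in at about 26 s of the 69 s, and no verdict came back.

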